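# Fit the earth band to the bonding post

### The job

Take the steel earth band from its parking stand and slide it over the inclined barbed metal stub of the bonding post, with its screw still slack, until it lies up against the flange. Then turn the band's thumb screw clockwise until it is snug, so that the clamp grips the stub, and let go. Leave everything else on the bench where it is.

Things in the scene. Friction and masses are not known exactly. Their poses are not given: they have to be found in the camera images.
- band: Earth band: steel ring, bore 46, outside 52, 20 mm wide, about 0.15 kg. Origin: ring centre; x = ring axis; z = the way tab and thumb key stand up (straight up while parked); y = from tab side to screw side. Tab at y = -33 mm; at y = +33 mm the worm housing (18 x 14 mm, z -11 to 15 mm) with the thumb screw on top, its axis parallel to z. It fits the stub either way round.
- tab_grip (a point): Point on the tinned flat tab to hold the band by, 44 mm above the ring centre along band z. The tab is 10 mm thick along band x, 14 mm along y, and reaches from z = -8 to 58 mm above the ring centre. Axes as the band.
- band_foot (a point): Centre of the underside of the foot block under the ring (20 mm in band x, 26 mm in y), 40 mm below the ring centre. While parked it stands in the stand's shallow pocket. Axes as the band.
- screw (a joint): Turn of the thumb screw, rad, growing clockwise seen from above its key. Starts at 0 to 0.5. On the seat the shoe meets the stub at about 2.0, grips (over 5 N) from about 2.3; hard stop 3.2: turn to 2.6 or more. Stays where left (friction 0.03 N m, to 0.06 when gripping). More than one twist of the hand: twist, let go, turn back, twist again.
- screw_grip (a point): Centre of the thumb key, an upright paddle 9 mm thick, 22 wide, 26 tall, on the screw axis, 49 mm above the ring centre along band z, 23 mm above the ring top. Axes turn with the key: x across its thickness (band x at joint 0), z = screw axis, up. Screw axis to tab face 59 mm: open only part way when gripping across towards the tab.
- stub: Barbed plain metal stub of the fixed bonding post, pointing roughly to +y and 30 degrees up. Origin: seat centre, 120 mm above the bench, where the ring centre belongs; x = stub axis, outward and up to the tip; z square to it, 30 degrees from vertical. From the tip: three barbs 38 mm across (x 58 to 20 mm), cone to 43 mm, seat 43 mm across (x 12 to -10 mm). A loose band hangs 1.5 mm low.
- stub_tip (a point): Centre of the stub's free end (29 mm across), 58 mm from the seat centre along the stub's x. Axes as the stub.
- stub_flange (a point): Centre of the outward face of the flange (54 mm across), at stub x = -10 mm: the 20 mm wide ring lies against it when its centre is at x = 0. Behind it a 36 mm thick boss and a column, nothing higher than the flange. Axes as the stub.
- shoe: The small shoe inside the band (14 x 12 x 4 mm, mostly hidden) that the screw presses against the stub, 1.4 mm per rad; origin at its centre.
- stand: Fixed grey parking stand, base 80 x 90 x 8 mm, with a pocket (10 mm deep walls, 25 x 32 mm inside) for the band's foot block; origin under its centre, x along the parked band's axis.
- relay: Bystander: cream timer relay, 50 x 60 mm, 71 mm tall with its dial, origin under its centre.
- lug_a: Bystander: tin-plated ring lug, 55 mm long, 11 mm high, flat on the bench, origin under its ring.
- lug_b: Bystander: second ring lug, the same.
- clip: Bystander: blue test clip body, 90 x 28 x 18 mm, origin under its middle.
- spanner: Bystander: steel spanner, 170 mm long, lying flat, origin under its middle.
- rail_block: Bystander: grey terminal block, 35 x 80 x 30 mm, origin under its centre.
Not all that is in view belongs to the job. Leave any red look-alike of the band alone. Leave any red look-alike of the part that bears stub alone.

How it is judged:
By the outcome, as a careful person would: the job done as asked, in the order asked, and still so for the second after the job is handed in, with the robot touching nothing.
It also fails if it takes over 66 s, if anything falls off the work surface, if the arm or the gripper's body presses on something with over 40 N, if the wrist force passes 120 N, or if a joint passes its speed limit or range.

### The arm

A 7-joint arm with a two-finger parallel gripper is mounted at the origin on the work surface. World frame = base frame: x ahead of the robot, y to its left, z up, the work surface at z = 0. Lengths are in m, angles in rad, forces in N, time in s.
With the tool pointing down it reaches from about 0.4 to 0.875 m from the base axis. Payload 19.3 kg.
Tool frame: the origin (TCP) lies between the finger pads; the fingertips stand 19 mm ahead of it and the grasp point (between the pads) is the TCP; z points along the fingers, y is the direction in which the jaws open and shut (so a half turn about z gives the same grasp; the last joint's range is limited). The gripper opens to 85 mm and grips with 20 to 120 N. Pads are 22 mm wide; open, the fingers measure 114 mm over their backs; the gripper's body (76 mm by 85 mm) begins 54 mm behind the grasp point. The pads swing forward as they close: fully open they stand 13 mm farther back than shut.
Start: joints at [-1.312, 0.521, -0.036, 1.599, 0.021, 1.021, -0.113], TCP at [0.202, 0.592, 0.25] pointing down, gripper open.
Joint ranges: [-2.91, 2.91], [-0.3, 2.13], [-1.5, 1.42], [0.17, 2.43], [-1.26, 4.41], [0.16, 1.93], [-2.52, 2.52]. Speed limits (rad/s): [1.89, 1.89, 2.39, 2.39, 3.01, 3.01, 3.01].

### API

Orientations are given as [roll, pitch, yaw] about the fixed x, y, z axes, in that order (R = Rz(yaw) Ry(pitch) Rx(roll)).
In Python, from workcell import status, imaging, bot gives the robot as it stands.
- The arm moves only by the shell command python3 -m handwheel 'ROWS' [FORCE]. ROWS is JSON, a list of rows, each an object with "offset": the shift along the tool's x, y, z in mm, a list of three; "rot": the turn, a rotation vector about the tool's x, y, z in degrees, a list of three; "claw": the opening, from -1 (shut) to 1 (fully open). A call has 1 to 12 rows; each row shifts and turns the commanded pose from where the row before left it, along the tool's axes as they then stand; what a row does not reach is not made up. A row lasts 1/10 s, in which the tool goes at most 50 mm and 8.59 degrees, less where a joint would pass 70% of its speed; a pose out of reach is approached as far as the arm can. A call is refused whole if a number of a shift passes 50 or a number of a turn 8.59, either way. A call with a gripper value outside its range is refused whole. The fingers move at their own pace and stop on an object; FORCE is the grip in N (left out, the last holds). Time passes only in rows, so rows that do not move let the fingers close. It gives the time, the measured TCP pose, the force and the opening at its end, in the units of the state.
- status.observe(): the state, without advancing time (a new reading comes with each control period).
- imaging.grab_frame(name): name is "scene" or "top" or "wrist"; returns a dict with "color" (384x512x3 uint8, red, green, blue), "range_z" (384x512 float32, m along the optical axis (not along the pixel's ray), 0 where there is no reading), "fx", "fy", "cx", "cy" (pixels), "camera_from_world" (4x4, takes a point from world to camera coordinates). Camera axes: x right, y down, z forward; pixel columns grow to the right and rows downward; lengths in m; the calibration is good to about 2 mm. The wrist camera is an equidistant fisheye: a pixel r from the principal point sees the ray r / f radians off the axis. A picture is of the moment at which its call begins.
- bot.job_done(): hands the job in, once; it reports no verdict.
Trained networks look in the newest picture that a camera, given by its name, has taken for a name from the list of things; names that differ only in an ending like _2 or _b are one class to them, and where a whole thing is asked for, a point or a joint stands for the part that bears it (a point fixed in the world has none). Each returns a list of dicts, best first, with "conf" (0 to 1); they miss things now and then, are a little off and sometimes report something else, mostly with a low value. They report only what shows in the picture. A call takes as long as a camera call. They do not tell look-alikes from the thing itself.
- imaging.regions_of(thing, camera): "region" (384x512 bool, what is visible of it) and "box" ([centre column, centre row, width, height] in pixels, round what is visible of it).
- imaging.mark_of(thing, camera): "uv" ([column, row] in pixels: a listed point, or the origin of a listed thing).
The state is a dict: "clock": time; "qpos": joint angles; "qd": joint speeds; "joint_efforts": joint torques, N m; "position": TCP position; "tool_rot": TCP orientation; "force": force on the tool from outside, world axes, zero at the start; "moment": the same for the moment, N m; "grip_width": finger opening in m.
Only numpy, scipy, OpenCV 4.12 (cv2) and the standard library are available. Lean on these libraries where they do the work, as an engineer would, in place of code of your own. Each camera call takes 0.05 s, during which the arm holds its last target.

## Working session

There is one attempt and no reset: what is moved stays moved. The work goes in short steps, Python scripts to look and compute and a shell command to move; the robot and the scene stay as the last step left them, time stands still between calls to the robot, and variables do not carry over. Pictures are saved under pics/ and viewed, and the job is handed in when it is done.

```bash
ls -la; mkdir -p pics; cat > h.py <<'E'
import numpy as np, cv2
from workcell import status, imaging, bot
from scipy.spatial.transform import Rotation as R
def grab(n,save=None):
    f=imaging.grab_frame(n)
    if save: cv2.imwrite('pics/'+save, f['color'][:,:,::-1])
    return f
def pt(f,u,v,win=1,z=None):
    if z is None:
        p=f['range_z'][max(0,int(v)-win):int(v)+win+1,max(0,int(u)-win):int(u)+win+1]; p=p[p>0]; z=np.median(p)
    c=np.array([(u-f['cx'])/f['fx']*z,(v-f['cy'])/f['fy']*z,z,1])
    return (np.linalg.inv(f['camera_from_world'])@c)[:3]
def cloud(f):
    z=f['range_z']; v,u=np.mgrid[:z.shape[0],:z.shape[1]]
    c=np.stack([(u-f['cx'])/f['fx']*z,(v-f['cy'])/f['fy']*z,z,np.ones_like(z)],-1)
    w=c@np.linalg.inv(f['camera_from_world']).T
    w[z<=0]=np.nan
    return w[...,:3]
def proj(f,p):
    c=f['camera_from_world']@np.r_[p,1]
    return np.array([c[0]/c[2]*f['fx']+f['cx'],c[1]/c[2]*f['fy']+f['cy']])
E
python3 - <<'E'
from h import *
s=status.observe(); print(s)
for n in ['scene','top','wrist']:
    f=grab(n,n+'0.png'); print(n,f['fx'],f['cx'],f['cy']); print(np.linalg.inv(f['camera_from_world']).round(3))
    for t in ['band','stub','stand','relay','lug_a','clip','spanner','rail_block']:
        print(t,[(round(d['conf'],2),np.round(d['box']).tolist()) for d in imaging.regions_of(t,n)][:4])
    for t in ['tab_grip','screw_grip','stub_tip','stub_flange','stub','band','band_foot']:
        print(t,[(round(d['conf'],2),np.round(d['uv'],1).tolist()) for d in imaging.mark_of(t,n)][:4])
E
```

```text
total 12
drwxr-xr-x  3 agent agent 4096 Dec  7 16:05 .
drwxr-xr-x 23 root  root  4096 Dec  7 16:05 ..
drwxr-xr-x  2 agent agent 4096 Dec  7 16:05 pics
{'clock': 0.0, 'qpos': array([-1.31222613,  0.52202883, -0.03632608,  1.60000487,  0.02122057,
        1.02107203, -0.11279109]), 'qd': array([ 0.00078089, -0.00153062, -0.00133657, -0.00019961,  0.00126134,
       -0.00079447, -0.00034147]), 'joint_efforts': array([-5.09511883e-04, -9.27114201e+01,  1.98003799e+00, -3.69926870e+01,
        1.78518961e-02,  8.29191558e-03,  2.15932351e-05]), 'position': array([0.20173845, 0.59121918, 0.24971762]), 'tool_rot': array([-3.14046938e+00,  9.76444470e-05,  2.81283101e+00]), 'force': array([ 0.0138928 ,  0.67911288, -0.24054773]), 'moment': array([ 0.02384355, -0.02986326,  0.02709483]), 'grip_width': 0.08549023526906241}
scene 415.92067379074746 247.57052559363936 191.2021337683813
[[ 0.226  0.802 -0.553  1.118]
 [ 0.974 -0.181  0.136 -0.139]
 [ 0.009 -0.57  -0.822  1.004]
 [ 0.     0.     0.     1.   ]]
band [(0.72, [183.0, 205.0, 14.0, 41.0]), (0.7, [197.0, 252.0, 34.0, 29.0])]
stub [(0.94
[... 1678 characters left out ...]
, 214.1]), (0.5, [330.7, 212.7]), (0.43, [277.4, 149.9])]
stub [(0.81, [201.4, 214.6]), (0.72, [189.7, 302.7])]
band [(0.96, [329.6, 160.0]), (0.6, [336.4, 211.8])]
band_foot []
wrist 297.3186396354542 258.77903003247263 186.90142454140573
[[ 0.323  0.904  0.279  0.131]
 [ 0.946 -0.309 -0.095  0.616]
 [ 0.     0.294 -0.956  0.374]
 [ 0.     0.     0.     1.   ]]
band [(0.6, [11.0, 371.0, 16.0, 23.0])]
stub [(0.97, [24.0, 325.0, 23.0, 32.0])]
stand []
relay []
lug_a []
clip []
spanner [(0.17, [7.0, 376.0, 5.0, 9.0])]
rail_block []
tab_grip []
screw_grip [(0.37, [2.7, 377.9])]
stub_tip [(0.77, [40.4, 344.3])]
stub_flange []
stub [(0.95, [24.7, 326.7])]
band [(0.42, [22.4, 371.7])]
band_foot []
```

```bash
python3 - <<'E'
import cv2
a=cv2.imread('pics/scene0.png'); b=cv2.imread('pics/top0.png')
cv2.imwrite('pics/s_crop.png',cv2.resize(a[90:350,140:370],None,fx=2.3,fy=2.3,interpolation=cv2.INTER_CUBIC))
cv2.imwrite('pics/t_crop.png',cv2.resize(b[90:340,140:390],None,fx=2.4,fy=2.4,interpolation=cv2.INTER_CUBIC))
E
```

```text
(no output)
```

View pics/s_crop.png

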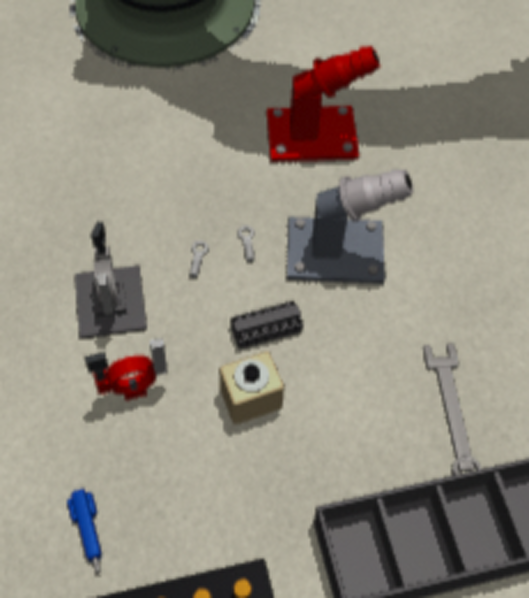

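View pics/t_crop.png

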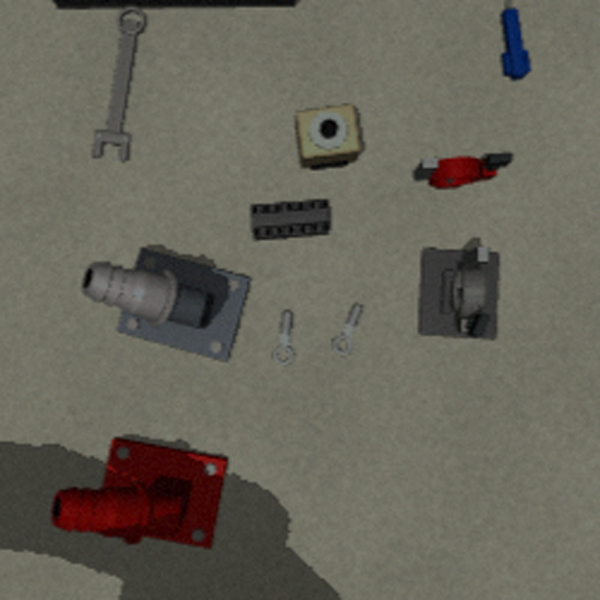

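Candidates for the band: steel ring on the grey stand at scene (183,205) / top (334,213), and a red look-alike at scene (197,252) / top (333,160). I choose the steel one on the stand. Candidates for the stub: light grey at scene (299,174) / top (202,212), and red at scene (287,122) / top (188,303). I choose the grey one. Next I'll check both in close crops and measure them.

```bash
cat >> h.py <<'E'
def seg(f,box,zmin,zmax):
    """cloud points inside pixel box (u0,u1,v0,v1) within heights"""
    c=cloud(f)[box[2]:box[3],box[0]:box[1]].reshape(-1,3); k=f['color'][box[2]:box[3],box[0]:box[1]].reshape(-1,3)
    m=np.isfinite(c[:,0])&(c[:,2]>zmin)&(c[:,2]<zmax)
    return c[m],k[m]
E
python3 - <<'E'
from h import *
fs={n:grab(n) for n in ['scene','top']}
for n,b in [('scene',(165,210,185,240)),('top',(310,360,185,240))]:
    f=fs[n]
    c,k=seg(f,b,0.02,0.2)
    print(n,'all>20mm',len(c),c.min(0).round(3),c.max(0).round(3))
    for z0,z1 in [(.02,.05),(.05,.08),(.08,.1),(.1,.12),(.12,.17)]:
        m=(c[:,2]>z0)&(c[:,2]<z1)
        if m.sum(): print(z0,m.sum(),c[m].min(0).round(3),c[m].max(0).round(3),np.median(c[m],0).round(3))
    c,k=seg(f,b,0.005,0.012); print('base',len(c),np.percentile(c,[2,98],axis=0).round(3).tolist() if len(c) else '')
for n,b in [('scene',(270,330,155,195)),('top',(170,240,190,240))]:
    c,k=seg(fs[n],b,0.08,0.25)
    print(n,len(c),c.min(0).round(3),c.max(0).round(3))
c1=cv2.resize(fs['scene']['color'][180:275,160:225,::-1],None,fx=5,fy=5,interpolation=cv2.INTER_CUBIC)
c2=cv2.resize(fs['top']['color'][180:275,295:360,::-1],None,fx=5,fy=5,interpolation=cv2.INTER_CUBIC)
cv2.imwrite('pics/close1.png',np.hstack([c1,c2]))
E
```

```text
scene all>20mm 318 [ 0.46  -0.179  0.02 ] [ 0.628 -0.113  0.114]
0.02 53 [ 0.485 -0.179  0.02 ] [ 0.547 -0.142  0.05 ] [ 0.521 -0.152  0.022]
0.05 152 [ 0.466 -0.171  0.05 ] [ 0.548 -0.149  0.08 ] [ 0.506 -0.159  0.071]
0.08 48 [ 0.467 -0.167  0.08 ] [ 0.626 -0.113  0.1  ] [ 0.527 -0.159  0.093]
0.1 65 [ 0.46  -0.167  0.1  ] [ 0.628 -0.113  0.114] [ 0.484 -0.159  0.108]
base 581 [[0.426, -0.2, 0.005], [0.553, -0.111, 0.012]]
top all>20mm 442 [ 0.463 -0.17   0.02 ] [ 0.546 -0.139  0.114]
0.02 87 [ 0.468 -0.158  0.02 ] [ 0.532 -0.139  0.049] [ 0.507 -0.151  0.028]
0.05 241 [ 0.468 -0.17   0.051] [ 0.546 -0.147  0.078] [ 0.504 -0.156  0.07 ]
0.08 30 [ 0.463 -0.162  0.083] [ 0.546 -0.148  0.098] [ 0.532 -0.155  0.093]
0.1 84 [ 0.463 -0.165  0.101] [ 0.545 -0.149  0.114] [ 0.479 -0.157  0.108]
base 670 [[0.463, -0.197, 0.006], [0.552, -0.117, 0.011]]
scene 677 [0.475 0.093 0.08 ] [0.532 0.202 0.164]
top 922 [0.472 0.095 0.082] [0.529 0.203 0.164]
```

View pics/close1.png

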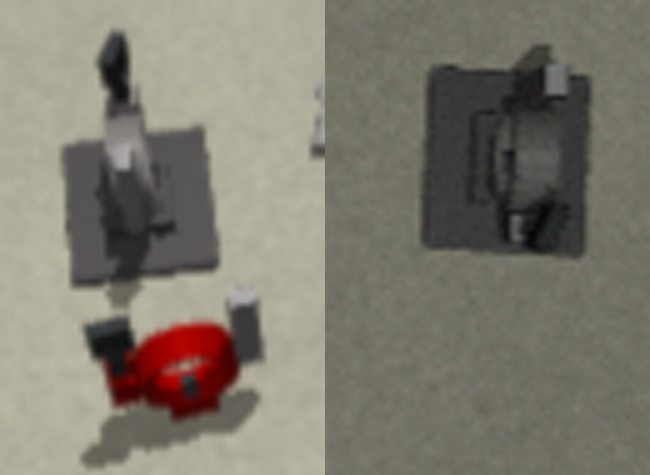

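```bash
cat > stubfit.py <<'E'
from h import *
from scipy.optimize import least_squares
def r_prof(x):
    return np.interp(x,[-10,12,20,57,58],[21.5,21.5,18.7,16.5,14.5])*1e-3 if False else np.interp(x*1e3,[-10,12,20,58],[21.5,21.5,18.2,16.8])*1e-3
def axis(az,el): return np.array([np.cos(el)*np.cos(az),np.cos(el)*np.sin(az),np.sin(el)])
def fit(c,p0=(0.503,0.145,0.12,np.pi/2,np.pi/6),fixel=True):
    def res(p,sel=None):
        a=axis(p[3],p[4] if not fixel else np.pi/6)
        d=c-p[:3]; x=d@a; r=np.linalg.norm(d-x[:,None]*a,axis=1)
        # signed distances: side surface, tip plane
        e=r-r_prof(x)
        e=np.where(x>0.0565,np.where(r<0.014,x-0.058,e),e)
        e=np.where((x<-0.008)&(r>0.0225),np.where(r<0.0265,x+0.010,0.01),e)
        e=np.where(x<-0.012,0.01,e)
        return np.r_[e,0 if fixel else 0.0]
    p=np.array(p0)
    for i in range(3):
        s=least_squares(res,p,loss='soft_l1',f_scale=0.0007,x_scale=[.01,.01,.01,.1,.1]); p=s.x
    e=res(p)[:-1]; return p,np.median(abs(e)),e
if __name__=='__main__':
    fs={n:grab(n) for n in ['scene','top']}
    for n,b in [('scene',(270,330,155,195)),('top',(170,240,190,240))]:
        c,k=seg(fs[n],b,0.09,0.25)
        for fx in (True,False):
            for p0 in [(0.503,0.145,0.12,np.pi/2,np.pi/6),(0.50,0.14,0.12,1.8,np.pi/6)]:
                p,m,e=fit(c,p0,fx); print(n,len(c),p[:3].round(4),np.degrees(p[3:]).round(2),m.round(5),(abs(e)<.0015).mean().round(2))
        uv=imaging.mark_of('stub_tip',n); print([(d['conf'],pt(fs[n],*d['uv']).round(4)) for d in uv])
        uv=imaging.mark_of('stub',n); print([(d['conf'],pt(fs[n],*d['uv']).round(4)) for d in uv])
E
python3 stubfit.py
```

```text
scene 650 [0.5008 0.1449 0.1208] [74.4 30. ] 0.00183 0.42
scene 650 [0.5013 0.146  0.1211] [74.99 30.  ] 0.00178 0.44
scene 650 [0.5013 0.1459 0.1212] [74.91 29.64] 0.0018 0.44
scene 650 [0.5013 0.1459 0.1212] [74.91 29.64] 0.0018 0.44
[(0.91, array([0.3257, 0.2098, 0.1588])), (0.74, array([0.5096, 0.1942, 0.1525]))]
[(0.68, array([0.5098, 0.1489, 0.1443]))]
top 918 [0.502  0.1474 0.1207] [74.77 30.  ] 0.00117 0.57
top 918 [0.5021 0.1473 0.1207] [75.39 30.  ] 0.00118 0.57
top 918 [0.5019 0.1473 0.1209] [74.7  29.49] 0.00117 0.57
top 918 [0.5019 0.1473 0.1209] [74.7  29.49] 0.00117 0.57
[(0.77, array([0.3151, 0.2162, 0.155 ])), (0.66, array([0.5006, 0.1355, 0.1395])), (0.59, array([ 0.4573, -0.0386,  0.001 ]))]
[(0.76, array([0.5   , 0.1419, 0.1438])), (0.64, array([0.3099, 0.1612, 0.1417])), (0.54, array([0.7263, 0.1926, 0.0086])), (0.32, array([ 0.5069, -0.1585,  0.0731]))]
```

```bash
python3 -m handwheel '[{"offset":[-24.6,-20.7,-6.7],"rot":[0,0,0],"claw":1},{"offset":[-24.6,-20.7,-6.7],"rot":[0,0,0],"claw":1},{"offset":[-24.6,-20.7,-6.7],"rot":[0,0,0],"claw":1},{"offset":[-24.6,-20.7,-6.7],"rot":[0,0,0],"claw":1},{"offset":[-24.6,-20.7,-6.7],"rot":[0,0,0],"claw":1},{"offset":[-24.6,-20.7,-6.7],"rot":[0,0,0],"claw":1},{"offset":[-24.6,-20.7,-6.7],"rot":[0,0,0],"claw":1},{"offset":[-24.6,-20.7,-6.7],"rot":[0,0,0],"claw":1},{"offset":[-24.6,-20.7,-6.7],"rot":[0,0,0],"claw":1},{"offset":[-24.6,-20.7,-6.7],"rot":[0,0,0],"claw":1},{"offset":[-24.6,-20.7,-6.7],"rot":[0,0,0],"claw":1},{"offset":[-24.6,-20.7,-6.7],"rot":[0,0,0],"claw":1}]' 40
python3 - <<'E'
from h import *
s=status.observe(); print(s['clock'],s['position'].round(4),np.degrees(s['tool_rot']).round(2),s['qpos'].round(3))
f=grab('wrist','w1.png')
E
```

```text
clock: 4.0
position: [0.4015, 0.2599, 0.3312]
tool_rot: [3.141, 0.0, 2.813]
force: [0.1, -0.7, -0.2]
grip_width: 0.0855
4.0 [0.4015 0.2599 0.3312] [1.7998e+02 1.0000e-02 1.6116e+02] [-0.784  0.197  0.101  1.871 -0.023  1.074  0.568]
```

View pics/w1.png

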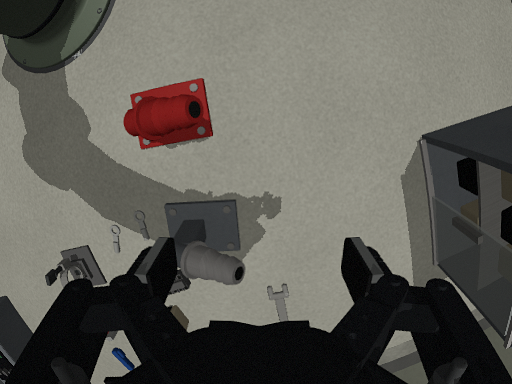

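The wrist view shows the grey stub pointing right at (215,265), the red look-alike at (165,115), and the band stand at the left at (80,265). Next I move above the band.

```bash
python3 -m handwheel '[{"offset":[-19.4,-30.1,4],"rot":[0,0,-1.57],"claw":1},{"offset":[-18.6,-30.6,4],"rot":[0,0,-1.57],"claw":1},{"offset":[-17.8,-31.1,4],"rot":[0,0,-1.57],"claw":1},{"offset":[-16.9,-31.6,4],"rot":[0,0,-1.57],"claw":1},{"offset":[-16,-32,4],"rot":[0,0,-1.57],"claw":1},{"offset":[-15.2,-32.4,4],"rot":[0,0,-1.57],"claw":1},{"offset":[-14.3,-32.8,4],"rot":[0,0,-1.57],"claw":1},{"offset":[-13.4,-33.2,4],"rot":[0,0,-1.57],"claw":0.5},{"offset":[-12.5,-33.5,4],"rot":[0,0,-1.57],"claw":0},{"offset":[-11.5,-33.9,4],"rot":[0,0,-1.57],"claw":0},{"offset":[-10.6,-34.2,4],"rot":[0,0,-1.57],"claw":0},{"offset":[-9.6,-34.4,4],"rot":[0,0,-1.57],"claw":0}]'
python3 - <<'E'
from h import *
f=grab('wrist','w2.png')
s=status.observe(); print(s['clock'],s['position'].round(4),np.degrees(s['tool_rot']).round(2),s['qpos'].round(3),s['grip_width'])
E
```

```text
clock: 5.25
position: [0.5057, -0.1569, 0.2826]
tool_rot: [-3.142, 0.0, -3.14]
force: [1.3, -0.1, 0.6]
grip_width: 0.0429
5.3 [ 0.5058 -0.1623  0.2821] [-1.7985e+02  1.0000e-02  1.7993e+02] [-0.048  0.349  0.32   1.823 -0.126  0.988  1.894] 0.042473635831265996
```

View pics/w2.png

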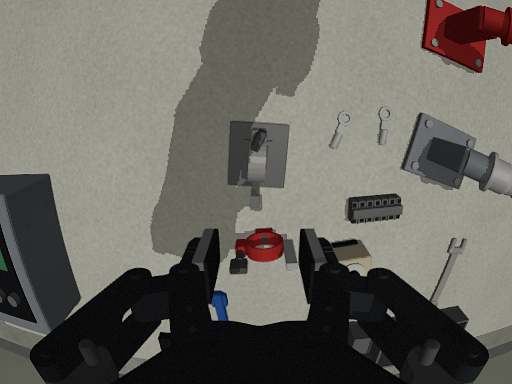

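```bash
cat >> h.py <<'E'
def wcloud(f):
    z=f['range_z']; v,u=np.mgrid[:z.shape[0],:z.shape[1]].astype(float)
    dx=(u-f['cx'])/f['fx']; dy=(v-f['cy'])/f['fy']; th=np.hypot(dx,dy)+1e-9
    k=np.tan(np.minimum(th,1.45))/th
    c=np.stack([dx*k*z,dy*k*z,z,np.ones_like(z)],-1); w=c@np.linalg.inv(f['camera_from_world']).T
    w[z<=0]=np.nan
    return w[...,:3]
def rect(pts):
    (c,s,a)=cv2.minAreaRect((pts[:,:2]*1000).astype(np.float32)); return np.round(c,1),np.round(s,1),round(a,1)
E
python3 - <<'E'
from h import *
fs={n:grab(n) for n in ['wrist','top']}
f=fs['wrist']; c=wcloud(f)
cv2.imwrite('pics/w3.png',cv2.resize(f['color'][100:230,210:310,::-1],None,fx=4.5,fy=4.5,interpolation=cv2.INTER_CUBIC))
for n,c in [('wrist',c[110:222,215:305].reshape(-1,3)),('top',cloud(fs['top'])[185:240,310:360].reshape(-1,3))]:
    c=c[np.isfinite(c[:,0])]; c=c[(abs(c[:,0]-.507)<.07)&(abs(c[:,1]+.157)<.06)&(c[:,2]<.2)]
    print(n,'zmax',c[:,2].max())
    m=(c[:,2]>.004)&(c[:,2]<.0135); print('base',rect(c[m]), np.median(c[m][:,2]))
    m=(c[:,2]>.085)
    for nm,mm in [('tab',m&(c[:,0]>.507)),('key',m&(c[:,0]<.507))]:
        q=c[mm]; zt=q[:,2].max(); t=q[q[:,2]>zt-.006]; print(nm,len(q),zt.round(4),'top',len(t),t[:,:2].mean(0).round(4),rect(t) if len(t)>4 else '', rect(q))
    r=c[(c[:,2]>.07)&(c[:,2]<.083)&(abs(c[:,0]-.507)<.015)]
    print('ringtop',len(r),r[:,2].max(),np.percentile(r[:,1],[3,50,97]).round(4))
f=fs['wrist']
for t in ['tab_grip','screw_grip']:
    print(t,[(round(d['conf'],2),np.round(d['uv'],1).tolist(),wcloud(f)[int(d['uv'][1]),int(d['uv'][0])].round(4)) for d in imaging.mark_of(t,'wrist')])
E
```

```text
wrist zmax 0.11203347568916805
base (array([ 507.8, -158.2]), array([80.4, 90.2]), 85.8) 0.008424137659509223
tab 168 0.108 top 124 [ 0.5394 -0.1611] (array([ 539.6, -161.3]), array([14.1,  9.8]), 0.2) (array([ 539.6, -161.3]), array([10. , 14.2]), 89.0)
key 257 0.112 top 198 [ 0.4742 -0.1569] (array([ 474.7, -156.9]), array([ 9.1, 22.5]), 63.7) (array([ 474.5, -157.1]), array([13.4, 22.8]), 63.3)
ringtop 408 0.0764238283014616 [-0.1687 -0.1584 -0.1493]
top zmax 0.11344162730036611
base (array([ 504.1, -157.6]), array([134.2, 101.5]), 13.3) 0.008709777090936233
tab 9 0.108 top 8 [ 0.5443 -0.1608] (array([ 544. , -160.1]), array([8.4, 2.5]), 89.3) (array([ 544.3, -160.2]), array([8.7, 3. ]), 78.1)
key 67 0.1134 top 43 [ 0.4733 -0.1564] (array([ 473.7, -156.6]), array([ 9.2, 21.9]), 62.5) (array([ 474. , -155.8]), array([11. , 22.1]), 62.5)
ringtop 57 0.07591863941604216 [-0.1662 -0.1546 -0.1484]
tab_grip [(0.82, [296.5, 260.3], array([ 0.6223, -0.1164,  0.0918])), (0.79, [257.4, 198.7], array([ 0.5361, -0.164 ,  0.1062])), (0.52, [495.2, 169.0], array([0.4933, 0.1233, 0.132 ])), (0.33, [502.3, 175.8], array([0.4994, 0.1339, 0.1367]))]
screw_grip [(0.84, [245.6, 266.2], array([ 0.6272, -0.179 ,  0.0971])), (0.27, [376.5, 205.2], array([0.5768, 0.0078, 0.0233]))]
```

View pics/w3.png

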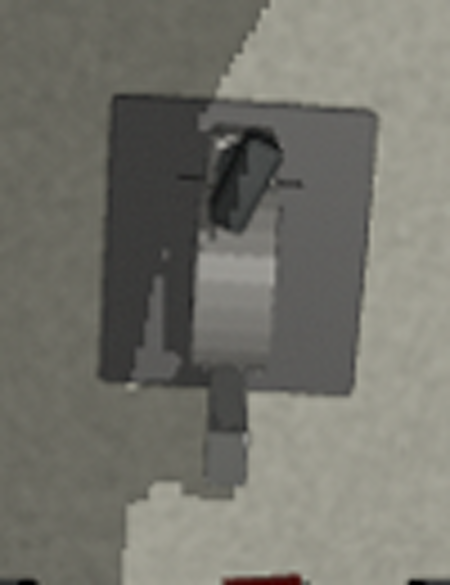

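Tab and key agree with the given sizes: the tab measures 14 x 10, the key 9 x 22.5, the spacing is 65 mm and the tops imply ring centre z = 0.050. The band axis heads about 86° and the key sits at about 0.38 rad. Now I descend on the tab.

```bash
python3 -m handwheel '[{"offset":[-17,0.5,20],"rot":[0,0,2],"claw":0},{"offset":[-16.8,0.5,30],"rot":[0,0,2],"claw":0},{"offset":[0,0,30],"rot":[0,0,0],"claw":0},{"offset":[0,0,30],"rot":[0,0,0],"claw":0},{"offset":[0,0,20],"rot":[0,0,0],"claw":0},{"offset":[0,0,15],"rot":[0,0,0],"claw":0},{"offset":[0,0,0],"rot":[0,0,0],"claw":0}]'
python3 - <<'E'
from h import *
f=grab('wrist','w4.png')
s=status.observe(); print(s['clock'],s['position'].round(4),np.degrees(s['tool_rot']).round(2),s['grip_width'])
c=wcloud(f); q=c.reshape(-1,3); q=q[np.isfinite(q[:,0])]
q=q[(abs(q[:,0]-.5396)<.02)&(abs(q[:,1]+.161)<.015)&(q[:,2]>.1)&(q[:,2]<.115)]
print(len(q),rect(q) if len(q)>5 else '')
E
```

```text
clock: 6.2
position: [0.5385, -0.1535, 0.1363]
tool_rot: [3.141, -0.003, 3.073]
force: [-0.4, 0.5, 0.4]
grip_width: 0.0426
6.25 [ 0.539  -0.154   0.1375] [ 1.7998e+02 -7.0000e-02  1.7607e+02] 0.042401825669951695
434 (array([ 540. , -161.1]), array([ 9.8, 14.6]), 86.1)
```

View pics/w4.png

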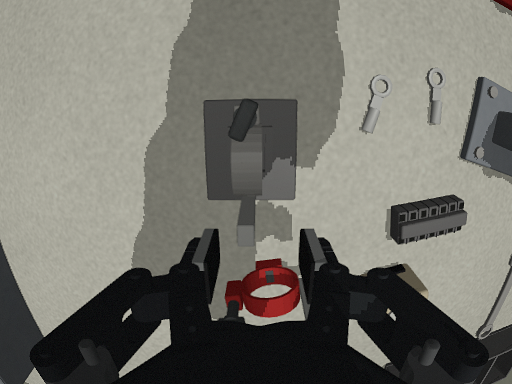

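```bash
python3 -m handwheel '[{"offset":[-0.7,-7,0],"rot":[0,0,0],"claw":0},{"offset":[0,0,0],"rot":[0,0,0],"claw":0},{"offset":[0,0,0],"rot":[0,0,0],"claw":0}]'
python3 - <<'E'
from h import *
f=grab('wrist','w5.png')
s=status.observe(); print(s['clock'],s['position'].round(4),np.degrees(s['tool_rot']).round(2),s['grip_width'])
c=wcloud(f); q=c.reshape(-1,3); q=q[np.isfinite(q[:,0])]
q=q[(abs(q[:,0]-.5396)<.02)&(abs(q[:,1]+.161)<.015)&(q[:,2]>.1)&(q[:,2]<.115)]
print(len(q),rect(q) if len(q)>5 else '')
E
```

```text
clock: 6.55
position: [0.5397, -0.1625, 0.1385]
tool_rot: [-3.141, 0.001, 3.071]
force: [-0.3, 0.9, 0.2]
grip_width: 0.043
6.6 [ 0.5396 -0.1622  0.1383] [1.8000e+02 5.0000e-02 1.7599e+02] 0.04237518517413292
433 (array([ 539.8, -161. ]), array([ 9.5, 14.4]), 85.8)
```

Aligned within about 1 mm, so I descend 44 mm and close.

```bash
python3 -m handwheel '[{"offset":[0,0.5,20],"rot":[0,0,0],"claw":0},{"offset":[0,0.5,15],"rot":[0,0,0],"claw":0},{"offset":[0,0,9],"rot":[0,0,0],"claw":0},{"offset":[0,0,0],"rot":[0,0,0],"claw":0},{"offset":[0,0,0],"rot":[0,0,0],"claw":-1},{"offset":[0,0,0],"rot":[0,0,0],"claw":-1},{"offset":[0,0,0],"rot":[0,0,0],"claw":-1},{"offset":[0,0,0],"rot":[0,0,0],"claw":-1},{"offset":[0,0,0],"rot":[0,0,0],"claw":-1}]' 80
python3 -m handwheel '[{"offset":[0,0,0],"rot":[0,0,0],"claw":-1},{"offset":[0,0,-5],"rot":[0,0,0],"claw":-1},{"offset":[0,0,-15],"rot":[0,0,0],"claw":-1},{"offset":[0,0,-20],"rot":[0,0,0],"claw":-1},{"offset":[0,0,-30],"rot":[0,0,0],"claw":-1},{"offset":[0,0,-30],"rot":[0,0,0],"claw":-1}]'
python3 - <<'E'
from h import *
f=grab('wrist','w6.png')
s=status.observe(); print(s['clock'],s['position'].round(4),np.degrees(s['tool_rot']).round(2),s['grip_width'],s['force'].round(2),s['qpos'].round(2))
E
```

```text
clock: 7.5
position: [0.54, -0.1614, 0.0945]
tool_rot: [-3.141, 0.001, 3.072]
force: [0.6, -1.0, 6.7]
grip_width: 0.0086
clock: 8.1
position: [0.5391, -0.1611, 0.195]
tool_rot: [3.142, -0.001, 3.072]
force: [1.5, -0.3, -2.2]
grip_width: 0.0086
8.15 [ 0.5409 -0.1618  0.1996] [-179.97    0.29  175.97] 0.008612234597833258 [ 4.18 -1.23  5.93] [-0.03  0.5   0.3   1.83 -0.19  0.83  1.86]
```

View pics/w6.png

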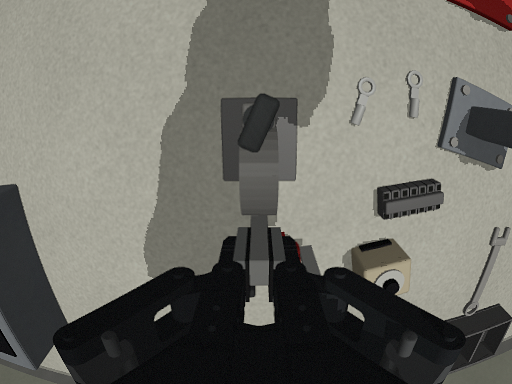

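```bash
python3 -m handwheel '[{"offset":[0,0,-35],"rot":[0,0,0],"claw":-1},{"offset":[0,0,-35],"rot":[0,0,0],"claw":-1},{"offset":[1,20,-30],"rot":[0,0,0],"claw":-1},{"offset":[1,40,0],"rot":[0,0,0],"claw":-1},{"offset":[1,40,0],"rot":[0,0,0],"claw":-1},{"offset":[2,40,0],"rot":[0,0,0],"claw":-1},{"offset":[1,40,0],"rot":[0,0,0],"claw":-1},{"offset":[1,40,0],"rot":[0,0,0],"claw":-1},{"offset":[2,40,0],"rot":[0,0,0],"claw":-1},{"offset":[1,40,0],"rot":[0,0,0],"claw":-1},{"offset":[1,40,0],"rot":[0,0,0],"claw":-1},{"offset":[1,30,0],"rot":[0,0,0],"claw":-1}]'
python3 -m handwheel '[{"offset":[0,15,0],"rot":[0,0,5.5],"claw":-1},{"offset":[0,15,0],"rot":[0,0,5.5],"claw":-1},{"offset":[0,0,0],"rot":[-6,0,0],"claw":-1},{"offset":[0,0,0],"rot":[-6,0,0],"claw":-1},{"offset":[0,0,0],"rot":[-6,0,0],"claw":-1},{"offset":[0,0,0],"rot":[-6,0,0],"claw":-1},{"offset":[0,0,0],"rot":[-6,0,0],"claw":-1},{"offset":[0,0,0],"rot":[0,0,0],"claw":-1},{"offset":[0,0,0],"rot":[0,0,0],"claw":-1}]'
python3 - <<'E'
from h import *
from stubfit import axis
s=status.observe(); print(s['clock'],s['position'].round(4),np.degrees(s['tool_rot']).round(2),s['grip_width'],s['force'].round(2),s['qpos'].round(2))
f=grab('wrist','w7.png'); g=grab('scene','s7.png'); t=grab('top','t7.png')
Rt=R.from_euler('xyz',s['tool_rot']).as_matrix(); print(Rt.round(3))
def tgt(S,az,sx):
    a=axis(az,np.pi/6); by=np.array([np.cos(az+np.pi/2),np.sin(az+np.pi/2),0]); bz=np.cross(a,by)
    return S+sx*a-.0334*by+.044*bz, np.c_[by,a,-bz]
P,Q=tgt(np.array([.5016,.1466,.120]),np.radians(75),.1)
print('target',P.round(4)); print('tool delta mm',(1000*Rt.T@(P-s['position'])).round(1),'rot deg',np.degrees(R.from_matrix(Rt.T@Q).as_rotvec()).round(2))
E
```

```text
clock: 9.35
position: [0.5528, 0.2115, 0.2938]
tool_rot: [3.141, -0.0, 3.073]
force: [0.1, -0.5, -2.2]
grip_width: 0.0089
clock: 10.25
position: [0.557, 0.2379, 0.2939]
tool_rot: [2.62, -0.0, 2.879]
force: [-1.2, 0.2, -0.6]
grip_width: 0.0085
10.25 [0.557  0.2379 0.2939] [ 1.5013e+02 -3.0000e-02  1.6494e+02] 0.00851131960409831 [-1.18  0.18 -0.56] [-0.31  0.36  0.03  1.86 -0.69  0.76  1.5 ]
[[-0.966  0.226  0.129]
 [ 0.26   0.837  0.481]
 [ 0.     0.498 -0.867]]
target [0.5506 0.2004 0.2081]
tool delta mm [ -3.6 -75.6  55.5] rot deg [-0.13  0.01 -0.07]
```

View pics/w7.png

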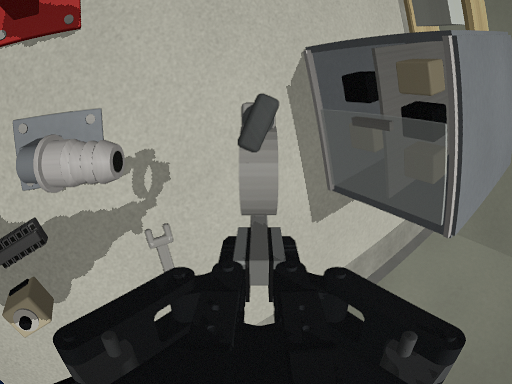

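View pics/s7.png

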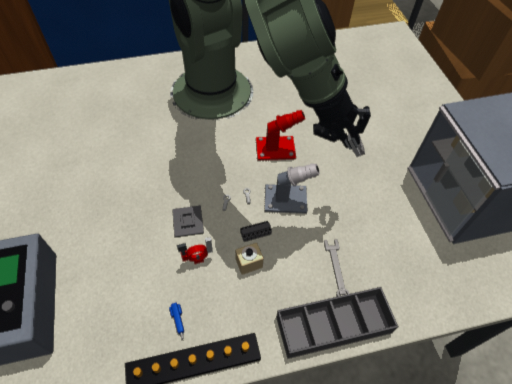

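```bash
cat > bandfit.py <<'E'
from h import *
from scipy.optimize import least_squares
def bandfit(c,P,Rt,hint=(.0334,0,.044)):
    """ring outer cylinder in tool frame: centre x,z ; width from edges"""
    q=(c.reshape(-1,3)-P)@Rt; q=q[np.isfinite(q[:,0])]
    d=q-np.array(hint); r=np.hypot(d[:,0],d[:,2])
    m=(abs(d[:,1])<.012)&(abs(r-.026)<.004)&(d[:,2]<-.012)&(abs(d[:,0])<.02)
    p=q[m]
    s=least_squares(lambda x:np.hypot(p[:,0]-x[0],p[:,2]-x[1])-.026,[hint[0],hint[2]],loss='soft_l1',f_scale=.0005)
    # tilt of ring about tool x/z : slope of radial residual vs y
    res=np.hypot(p[:,0]-s.x[0],p[:,2]-s.x[1])-.026
    k=(q[:,0]>.045)&(q[:,0]<.09)&(abs(q[:,1])<.02)&(q[:,2]<-.005)&(q[:,2]>-.03)
    kq=q[k]
    return dict(n=m.sum(),cx=s.x[0],cz=s.x[1],y=np.percentile(p[:,1],[1,99]),ymid=np.percentile(p[:,1],[1,99]).mean(),slope=np.polyfit(p[:,1],res,1)[0],
       key=(kq.mean(0),kq[:,2].min(),cv2.minAreaRect((kq[kq[:,2]<kq[:,2].min()+.004][:,:2]*1000).astype(np.float32))))
E
python3 - <<'E'
from h import *
from stubfit import *; from bandfit import *
s=status.observe(); f=grab('wrist'); c=wcloud(f); Rt=R.from_euler('xyz',s['tool_rot']).as_matrix(); P=s['position']
print(bandfit(c,P,Rt))
q=c[95:205,0:140].reshape(-1,3); q=q[np.isfinite(q[:,0])]; q=q[(q[:,2]>.09)&(q[:,2]<.2)]
for fx in (True,False):
    p,m,e=fit(q,(.5016,.1466,.12,1.31,np.pi/6),fx); print(len(q),p[:3].round(4),np.degrees(p[3:]).round(2),m.round(5),(abs(e)<.0015).mean().round(2))
E
```

```text
{'n': np.int64(2546), 'cx': np.float64(0.03272340949481072), 'cz': np.float64(0.046536759627114996), 'y': array([-0.00941778,  0.01025042]), 'ymid': np.float64(0.0004163217233074789), 'slope': np.float64(-0.0035681581566492345), 'key': (array([ 0.06587606,  0.00056122, -0.01522439]), np.float64(-0.0172814602196762), ((65.71112060546875, 0.41846561431884766), (22.161901473999023, 9.057501792907715), 23.992712020874023))}
4643 [0.5027 0.1474 0.1204] [74.09 30.  ] 0.00069 0.74
4643 [0.5027 0.1473 0.1205] [74.53 29.44] 0.00069 0.74
```

```bash
cat > tgt.py <<'E'
from h import *
from stubfit import axis
S0=np.array([.502,.1471,.1203]); AZ=np.radians(74.6); HOLD=(.0331,.0002,.0448)
def frame(az=AZ):
    a=axis(az,np.pi/6); by=np.array([np.cos(az+np.pi/2),np.sin(az+np.pi/2),0]); bz=np.cross(a,by); return by,a,bz
def report(sx,hold=HOLD,S=S0,verbose=True):
    s=status.observe(); Rt=R.from_euler('xyz',s['tool_rot']).as_matrix(); by,a,bz=frame(); Q=np.c_[by,a,-bz]
    P=S+sx*a-Q@np.array(hold)
    C=s['position']+Rt@np.array(hold); d=C-S
    print('t',round(s['clock'],2),'pos',s['position'].round(4),'rpy',np.degrees(s['tool_rot']).round(2),'w',round(s['grip_width'],4),'F',s['force'].round(1),'Fstub xyz',np.round([s['force']@a,s['force']@by,s['force']@bz],1),'M',s['moment'].round(2))
    print('ring in stub frame mm x,y,z',np.round([1000*d@a,1000*d@by,1000*d@bz],1),' tool delta to s=%g'%sx,(1000*Rt.T@(P-s['position'])).round(1),'rot',np.degrees(R.from_matrix(Rt.T@Q).as_rotvec()).round(2))
    return s,Rt,P
E
python3 -c "
from tgt import *
report(.085)"
```

```text
t 10.45 pos [0.5567 0.2398 0.2939] rpy [1.5006e+02 2.0000e-02 1.6513e+02] w 0.0084 F [-1.   1.3 -0.8] Fstub xyz [ 0.5  1.3 -1.2] M [-0.66  0.17  0.  ]
ring in stub frame mm x,y,z [176.7   5.2  53.7]  tool delta to s=0.085 [ -4.5 -92.   53.7] rot [-0.06 -0.25  0.46]
```

```bash
python3 -m handwheel '[{"offset":[-1,0,18],"rot":[0,0,0.4],"claw":-1},{"offset":[-1,-5,18],"rot":[0,-0.2,0],"claw":-1},{"offset":[-1,-15,17.5],"rot":[0,0,0],"claw":-1},{"offset":[-1.2,-20,0],"rot":[0,0,0],"claw":-1},{"offset":[0,-20,0],"rot":[0,0,0],"claw":-1},{"offset":[0,-20,0],"rot":[0,0,0],"claw":-1},{"offset":[0,-12,0],"rot":[0,0,0],"claw":-1},{"offset":[0,0,0],"rot":[0,0,0],"claw":-1},{"offset":[0,0,0],"rot":[0,0,0],"claw":-1}]'
python3 - <<'E'
from tgt import *
report(.085)
from stubfit import fit; from bandfit import bandfit
s=status.observe(); f=grab('wrist','w8.png'); c=wcloud(f); Rt=R.from_euler('xyz',s['tool_rot']).as_matrix(); P=s['position']
b=bandfit(c,P,Rt); print({k:np.round(v,4) for k,v in b.items() if k!='key'},b['key'])
q=c.reshape(-1,3); q=q[np.isfinite(q[:,0])]; by,a,bz=frame(); d=(q-S0); x=d@a; r=np.linalg.norm(d-x[:,None]*a,axis=1)
q=q[(x>-.012)&(x<.06)&(r<.03)]
for fx in (True,False):
    p,m,e=fit(q,(*S0,1.31,np.pi/6),fx); print(len(q),p[:3].round(4),np.degrees(p[3:]).round(2),m.round(5),(abs(e)<.0015).mean().round(2))
g=grab('scene'); t=grab('top')
for n,F in(('s8',g),('t8',t)):
    u=proj(F,S0+.06*a).astype(int); I=F['color'][u[1]-50:u[1]+40,u[0]-50:u[0]+50,::-1]
    cv2.imwrite(f'pics/{n}.png',cv2.resize(I,None,fx=6,fy=6,interpolation=cv2.INTER_CUBIC))
E
```

```text
clock: 11.35
position: [0.5468, 0.1875, 0.2017]
tool_rot: [2.618, -0.0, 2.873]
force: [-0.1, -0.5, -0.5]
grip_width: 0.0091
t 11.35 pos [0.5468 0.1875 0.2017] rpy [ 1.5000e+02 -2.0000e-02  1.6462e+02] w 0.0091 F [-0.1 -0.5 -0.5] Fstub xyz [-0.7 -0.1 -0.1] M [-0.69  0.16 -0.  ]
ring in stub frame mm x,y,z [84.9  0.6  0.3]  tool delta to s=0.085 [-0.6  0.1  0.2] rot [-0.   -0.03  0.  ]
{'n': np.int64(2563), 'cx': np.float64(0.0327), 'cz': np.float64(0.0465), 'y': array([-0.0095,  0.0103]), 'ymid': np.float64(0.0004), 'slope': np.float64(-0.0019)} (array([ 0.06588988,  0.00055225, -0.01520078]), np.float64(-0.017598837631755505), ((65.74488067626953, 0.40265655517578125), (22.150243759155273, 9.141702651977539), 23.869369506835938))
8275 [0.5026 0.1474 0.1203] [74.06 30.  ] 0.00053 0.88
8275 [0.5027 0.1472 0.1205] [74.56 29.41] 0.00052 0.88
```

View pics/w8.png

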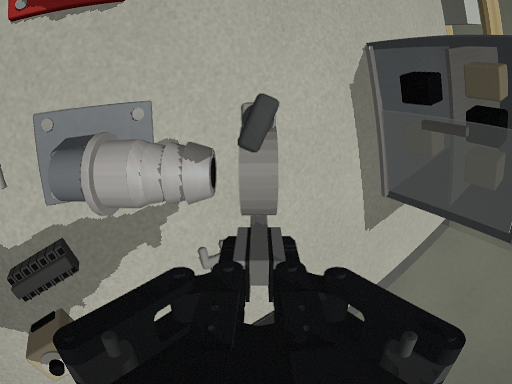

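View pics/s8.png

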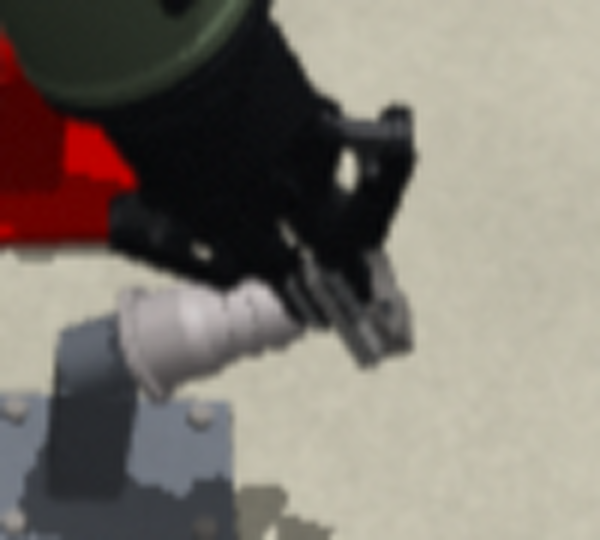

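View pics/t8.png

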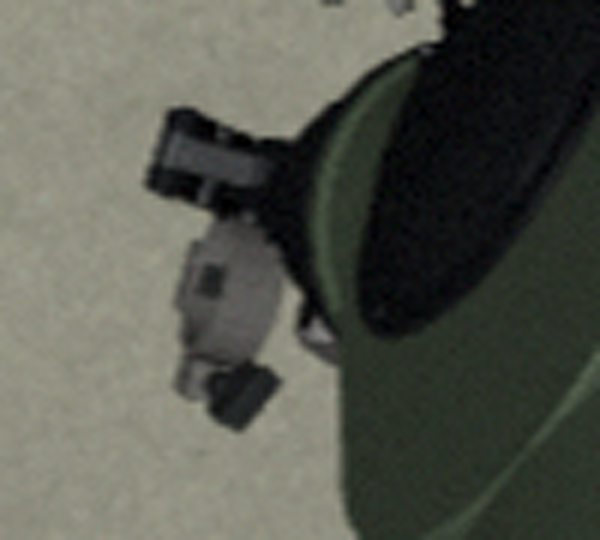

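The band is in front of the tip and lined up: in the wrist view the stub axis is at row 170 and the ring spans rows 130–214. I now slide it on in steps and watch the force.

```bash
python3 -m handwheel '[{"offset":[-0.8,-10,0],"rot":[0,0,0],"claw":-1},{"offset":[0,-10,0],"rot":[0,0,0],"claw":-1},{"offset":[0,-8,0],"rot":[0,0,0],"claw":-1},{"offset":[0,-6,0],"rot":[0,0,0],"claw":-1},{"offset":[0,0,0],"rot":[0,0,0],"claw":-1}]'
python3 -c "
from tgt import *
report(.03); grab('wrist','w9.png')"
python3 -m handwheel '[{"offset":[0,-7,0],"rot":[0,0,0],"claw":-1},{"offset":[0,-7,0],"rot":[0,0,0],"claw":-1},{"offset":[0,-7,0],"rot":[0,0,0],"claw":-1},{"offset":[0,0,0],"rot":[0,0,0],"claw":-1}]'
python3 -c "
from tgt import *
report(.0)"
```

```text
clock: 12.0
position: [0.5394, 0.1567, 0.1838]
tool_rot: [2.619, -0.001, 2.871]
force: [0.0, -0.3, -1.3]
grip_width: 0.0086
t 12.0 pos [0.5394 0.1567 0.1838] rpy [ 1.5003e+02 -7.0000e-02  1.6447e+02] w 0.0086 F [ 0.  -0.3 -1.3] Fstub xyz [-0.9 -0.1 -1. ] M [-0.69  0.13 -0.02]
ring in stub frame mm x,y,z [48.7 -0.4  0.6]  tool delta to s=0.03 [  0.3 -18.6   0.6] rot [-0.03  0.01 -0.15]
clock: 12.45
position: [0.5344, 0.1392, 0.1733]
tool_rot: [2.619, -0.001, 2.871]
force: [0.1, 0.3, -0.3]
grip_width: 0.0086
t 12.45 pos [0.5344 0.1392 0.1733] rpy [ 1.5003e+02 -7.0000e-02  1.6448e+02] w 0.0086 F [ 0.1  0.3 -0.3] Fstub xyz [ 0.1 -0.1 -0.4] M [-0.65  0.13 -0.05]
ring in stub frame mm x,y,z [27.6 -0.3  0.6]  tool delta to s=0 [  0.2 -27.6   0.6] rot [-0.03  0.   -0.14]
```

View pics/w9.png

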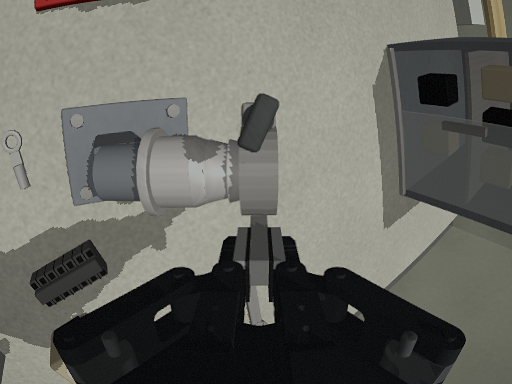

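```bash
python3 -m handwheel '[{"offset":[0,-4,0],"rot":[0,0,0],"claw":-1},{"offset":[0,-4,0],"rot":[0,0,0],"claw":-1},{"offset":[0,-4,0],"rot":[0,0,0],"claw":-1},{"offset":[0,0,0],"rot":[0,0,0],"claw":-1}]'
python3 -c "
from tgt import *
report(.0)"
python3 -m handwheel '[{"offset":[0,-3,0],"rot":[0,0,0],"claw":-1},{"offset":[0,-3,0],"rot":[0,0,0],"claw":-1},{"offset":[0,-3,0],"rot":[0,0,0],"claw":-1},{"offset":[0,0,0],"rot":[0,0,0],"claw":-1}]'
python3 -c "
from tgt import *
report(.0); grab('wrist','w10.png')"
```

```text
clock: 12.85
position: [0.5318, 0.1298, 0.1676]
tool_rot: [2.618, -0.001, 2.871]
force: [-0.2, -0.1, -0.9]
grip_width: 0.0084
t 12.85 pos [0.5318 0.1298 0.1676] rpy [ 1.5002e+02 -5.0000e-02  1.6452e+02] w 0.0084 F [-0.2 -0.1 -0.9] Fstub xyz [-0.5  0.1 -0.7] M [-0.68  0.12  0.  ]
ring in stub frame mm x,y,z [16.2 -0.2  0.5]  tool delta to s=0 [  0.2 -16.2   0.5] rot [-0.02  0.   -0.09]
clock: 13.25
position: [0.5298, 0.1224, 0.1631]
tool_rot: [2.618, -0.001, 2.872]
force: [-0.1, -0.1, -1.2]
grip_width: 0.0089
t 13.25 pos [0.5298 0.1224 0.1631] rpy [ 1.5002e+02 -4.0000e-02  1.6453e+02] w 0.0089 F [-0.1 -0.1 -1.2] Fstub xyz [-0.8  0.1 -1. ] M [-0.71  0.18  0.01]
ring in stub frame mm x,y,z [ 7.4 -0.2  0.5]  tool delta to s=0 [ 0.2 -7.4  0.5] rot [-0.02  0.   -0.08]
```

View pics/w10.png

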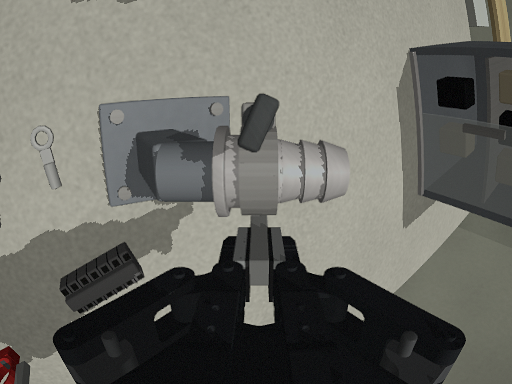

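```bash
python3 -m handwheel '[{"offset":[0,-2.5,0],"rot":[0,0,0],"claw":-1},{"offset":[0,-2.5,0],"rot":[0,0,0],"claw":-1},{"offset":[0,0,0],"rot":[0,0,0],"claw":-1}]'
python3 -c "
from tgt import *
report(.0)"
python3 -m handwheel '[{"offset":[0,-1.5,0],"rot":[0,0,0],"claw":-1},{"offset":[0,0,0],"rot":[0,0,0],"claw":-1}]'
python3 -c "
from tgt import *
report(.0)"
```

```text
clock: 13.6
position: [0.5286, 0.1183, 0.1607]
tool_rot: [2.618, -0.001, 2.872]
force: [-0.3, -0.8, -0.9]
grip_width: 0.0086
t 13.6 pos [0.5286 0.1183 0.1607] rpy [ 1.5001e+02 -4.0000e-02  1.6453e+02] w 0.0086 F [-0.3 -0.8 -0.9] Fstub xyz [-1.2  0.1 -0.4] M [-0.7   0.16  0.02]
ring in stub frame mm x,y,z [ 2.5 -0.2  0.5]  tool delta to s=0 [ 0.2 -2.4  0.5] rot [-0.01  0.   -0.08]
clock: 13.8
position: [0.5283, 0.1172, 0.16]
tool_rot: [2.618, -0.001, 2.872]
force: [-0.1, -0.2, -2.5]
grip_width: 0.0087
t 13.8 pos [0.5283 0.1172 0.16  ] rpy [ 1.5001e+02 -3.0000e-02  1.6454e+02] w 0.0087 F [-0.1 -0.2 -2.5] Fstub xyz [-1.4  0.  -2. ] M [-0.7   0.11  0.04]
ring in stub frame mm x,y,z [ 1.2 -0.2  0.5]  tool delta to s=0 [ 0.2 -1.2  0.5] rot [-0.01  0.   -0.07]
```

```bash
python3 -m handwheel '[{"offset":[0,-1,0],"rot":[0,0,0],"claw":-1},{"offset":[0,0,0],"rot":[0,0,0],"claw":-1}]'
python3 -c "
from tgt import *
report(.0)"
python3 -m handwheel '[{"offset":[0,-1,0],"rot":[0,0,0],"claw":-1},{"offset":[0,0,0],"rot":[0,0,0],"claw":-1}]'
python3 -c "
from tgt import *
report(.0);grab('wrist','w11.png')"
```

```text
clock: 14.0
position: [0.5281, 0.1164, 0.1596]
tool_rot: [2.618, -0.001, 2.872]
force: [-0.7, 0.3, -0.7]
grip_width: 0.0085
t 14.0 pos [0.5281 0.1164 0.1596] rpy [ 1.5001e+02 -3.0000e-02  1.6455e+02] w 0.0085 F [-0.7  0.3 -0.7] Fstub xyz [-0.3  0.8 -0.7] M [-0.73  0.16 -0.  ]
ring in stub frame mm x,y,z [ 0.3 -0.2  0.5]  tool delta to s=0 [ 0.2 -0.2  0.5] rot [-0.01 -0.   -0.06]
clock: 14.2
position: [0.528, 0.1159, 0.1593]
tool_rot: [2.618, -0.0, 2.872]
force: [0.6, 1.3, 0.8]
grip_width: 0.0086
t 14.2 pos [0.528  0.1159 0.1593] rpy [ 1.4998e+02 -2.0000e-02  1.6456e+02] w 0.0086 F [0.6 1.3 0.8] Fstub xyz [ 1.6 -0.3  0. ] M [-0.08  0.   -0.08]
ring in stub frame mm x,y,z [-0.3 -0.2  0.5]  tool delta to s=0 [0.2 0.4 0.5] rot [ 0.02  0.   -0.05]
```

```bash
python3 -m handwheel '[{"offset":[0,-1,0],"rot":[0,0,0],"claw":-1},{"offset":[0,0,0],"rot":[0,0,0],"claw":-1}]'
python3 -c "
from tgt import *
report(.0);grab('wrist','w11.png')"
```

```text
clock: 14.45
position: [0.528, 0.1157, 0.1592]
tool_rot: [2.617, -0.0, 2.873]
force: [3.2, 7.1, 4.9]
grip_width: 0.0089
t 14.45 pos [0.528  0.1157 0.1592] rpy [ 1.4992e+02 -1.0000e-02  1.6459e+02] w 0.0089 F [3.2 7.1 4.9] Fstub xyz [ 9.1 -1.2  0.4] M [ 1.16 -0.35 -0.15]
ring in stub frame mm x,y,z [-0.5 -0.3  0.6]  tool delta to s=0 [0.3 0.6 0.6] rot [ 0.08  0.   -0.01]
```

View pics/w11.png

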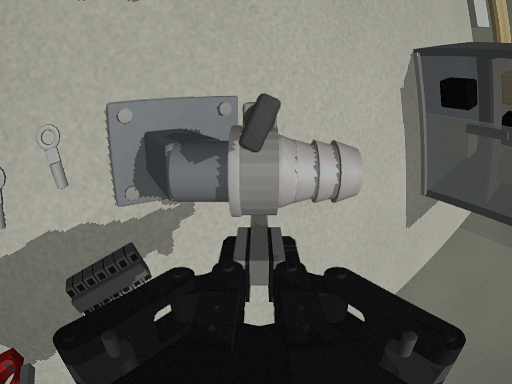

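```bash
python3 -m handwheel '[{"offset":[0.2,0.7,1],"rot":[0,0,0],"claw":-1},{"offset":[0,0,0.7],"rot":[0,0,0],"claw":-1},{"offset":[0,0,0],"rot":[0,0,0],"claw":-1}]'
python3 -c "
from tgt import *
report(.0)"
python3 -m handwheel '[{"offset":[0,0,0],"rot":[0,0,0],"claw":-0.7},{"offset":[0,0,0],"rot":[0,0,0],"claw":-0.55},{"offset":[0,0,0],"rot":[0,0,0],"claw":-0.5},{"offset":[0,0,0],"rot":[0,0,0],"claw":-0.5}]'
python3 -c "
from tgt import *
report(.0); grab('wrist','w12.png')"
```

```text
clock: 14.8
position: [0.5284, 0.1161, 0.1585]
tool_rot: [2.617, 0.001, 2.872]
force: [-3.3, -4.7, 20.4]
grip_width: 0.0087
t 14.8 pos [0.5284 0.1161 0.1585] rpy [1.4994e+02 4.0000e-02 1.6453e+02] w 0.0087 F [-3.3 -4.7 20.4] Fstub xyz [ 5.5  2.  20.4] M [0.92 0.84 0.46]
ring in stub frame mm x,y,z [-0.4 -0.6 -0.3]  tool delta to s=0 [ 0.6  0.5 -0.3] rot [ 0.06  0.07 -0.04]
clock: 15.2
position: [0.5278, 0.1163, 0.1574]
tool_rot: [2.618, -0.001, 2.872]
force: [-0.1, -0.1, 1.1]
grip_width: 0.0213
t 15.2 pos [0.5278 0.1163 0.1574] rpy [ 1.5001e+02 -4.0000e-02  1.6455e+02] w 0.0213 F [-0.1 -0.1  1.1] Fstub xyz [0.4 0.1 1.1] M [-0.51  0.1   0.01]
ring in stub frame mm x,y,z [-1.   0.1 -1.3]  tool delta to s=0 [-0.1  1.1 -1.3] rot [-0.01 -0.01 -0.06]
```

View pics/w12.png

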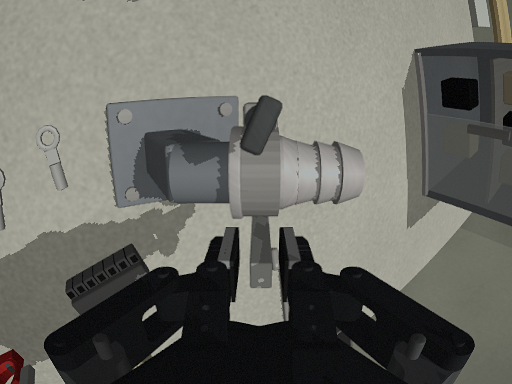

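```bash
python3 -m handwheel '[{"offset":[0,0,-10],"rot":[0,0,0],"claw":-0.5},{"offset":[0,0,-25],"rot":[0,0,0],"claw":-0.5},{"offset":[0,0,-25],"rot":[0,0,0],"claw":-0.5},{"offset":[0,0,-20],"rot":[0,0,0],"claw":-0.5},{"offset":[0,0,0],"rot":[0,0,0],"claw":-0.5},{"offset":[0,0,0],"rot":[0,0,0],"claw":-0.5}]'
cat > keyfit.py <<'E'
from tgt import *
def keyfit(f,save=None):
    s=status.observe(); c=wcloud(f); by,a,bz=frame(); B=np.c_[a,by,bz]
    q=c.reshape(-1,3); q=q[np.isfinite(q[:,0])]; b=(q-S0)@B*1000   # stub frame mm
    k=b[(abs(b[:,0])<16)&(abs(b[:,1]-33)<16)&(b[:,2]>42)&(b[:,2]<70)]
    t=k[k[:,2]>np.percentile(k[:,2],95)-3]
    print('key n',len(k),'top z',np.percentile(k[:,2],97).round(1),'rect x,y',cv2.minAreaRect(t[:,:2].astype(np.float32)))
    tb=b[(abs(b[:,0])<12)&(abs(b[:,1]+33)<14)&(b[:,2]>40)&(b[:,2]<66)]
    if len(tb)>20:
        t2=tb[tb[:,2]>np.percentile(tb[:,2],95)-3]; print('tab top z',np.percentile(tb[:,2],95).round(1),cv2.minAreaRect(t2[:,:2].astype(np.float32)))
    r=b[(abs(b[:,1])<8)&(b[:,2]>22)&(b[:,2]<32)&(b[:,0]>-14)&(b[:,0]<14)]
    print('ring top z',np.median(r[:,2]).round(1) if len(r) else None)
    fl=b[(abs(b[:,1])<22)&(b[:,2]>24.3)&(b[:,2]<32)&(b[:,0]>-18)&(b[:,0]<18)]; print('x hist',np.histogram(fl[:,0],bins=np.arange(-18,19,2)))
    return s,B,t
E
python3 - <<'E'
from keyfit import *
f=grab('wrist','w13.png'); s,B,t=keyfit(f); report(0)
print(s['qpos'].round(2))
for n in('scene','top'):
    F=grab(n); u=proj(F,S0).astype(int); I=F['color'][u[1]-50:u[1]+40,u[0]-50:u[0]+50,::-1]
    cv2.imwrite(f'pics/{n}13.png',cv2.resize(I,None,fx=6,fy=6,interpolation=cv2.INTER_CUBIC))
E
```

```text
clock: 15.85
position: [0.5173, 0.0777, 0.2271]
tool_rot: [2.618, 0.0, 2.872]
force: [0.4, -0.0, -0.2]
grip_width: 0.0214
key n 492 top z 62.0 rect x,y ((0.2851576805114746, 32.15921401977539), (21.725818634033203, 9.227287292480469), 65.86688232421875)
tab top z 56.9 ((0.03796720504760742, -33.49008560180664), (9.797718048095703, 14.475944519042969), 0.30314889550209045)
ring top z 24.4
x hist (array([ 0, 71, 62, 75, 33, 21, 22, 27, 17, 24, 29, 17, 26, 17,  8,  0,  0,
        0]), array([-18, -16, -14, -12, -10,  -8,  -6,  -4,  -2,   0,   2,   4,   6,
         8,  10,  12,  14,  16,  18]))
t 15.9 pos [0.517  0.078  0.2266] rpy [ 1.5000e+02 -4.0000e-02  1.6457e+02] w 0.0212 F [-0.1  0.8  0.5] Fstub xyz [0.9 0.3 0. ] M [-0.53  0.13  0.02]
ring in stub frame mm x,y,z [-0.9  0.3 78.5]  tool delta to s=0 [-0.3  0.9 78.5] rot [-0.   -0.02 -0.05]
[ 0.04  0.39 -0.02  2.03 -0.78  0.75  1.92]
```

View pics/w13.png

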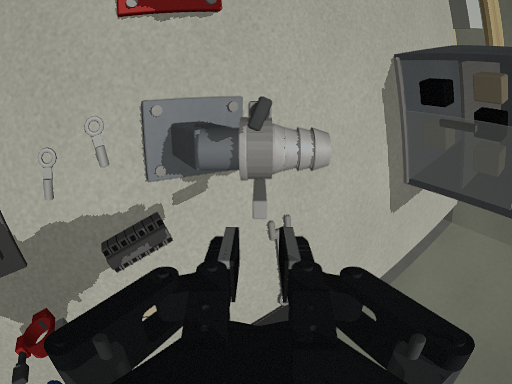

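View pics/scene13.png

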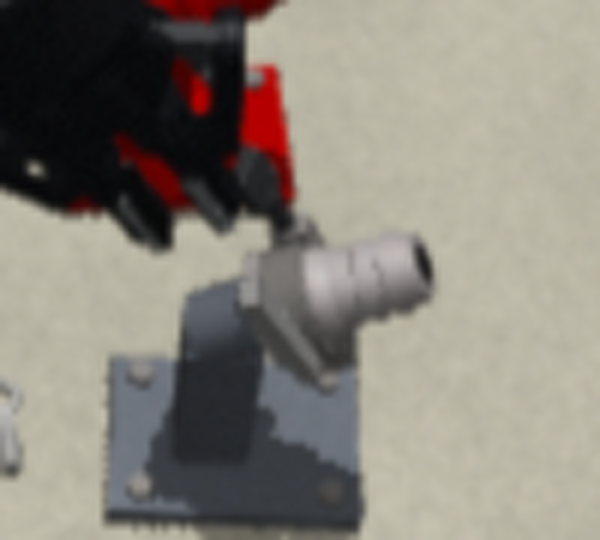

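```bash
python3 -m handwheel '[{"offset":[22,0.4,0],"rot":[0,0,0],"claw":-0.5},{"offset":[22,0.4,0],"rot":[0,0,0],"claw":-0.5},{"offset":[21.2,0.4,10],"rot":[0,0,0],"claw":-0.5},{"offset":[0,0,15],"rot":[0,0,8],"claw":-0.5},{"offset":[0,0,10],"rot":[0,0,8],"claw":-0.5},{"offset":[0,0,5],"rot":[0,0,8.1],"claw":-0.5},{"offset":[0,0,0],"rot":[0,0,0],"claw":-0.5},{"offset":[0,0,0],"rot":[0,0,0],"claw":-0.5}]' 30
cat >> keyfit.py <<'E'
def tcp():
    s=status.observe(); by,a,bz=frame(); B=np.c_[a,by,bz]; Rt=R.from_euler('xyz',s['tool_rot']).as_matrix()
    M=B.T@Rt; p=(s['position']-S0)@B*1000
    jaw=np.degrees(np.arctan2(-M[1,1],M[0,1]))  # clockwise angle of jaw dir from band x
    print('t',round(s['clock'],2),'TCP stub',p.round(1),'jaw cw deg',jaw.round(1),'tilt',np.degrees(np.arccos(-M[2,2])).round(2),'w',round(s['grip_width'],4),'F',(s['force']@B).round(1),'M',(s['moment']@B).round(2),'q7',s['qpos'][6].round(2))
    tgt=np.array([.15,32.4,49.5]); print('tool delta to key',(Rt.T@(B@(tgt-p))).round(1))
E
python3 -c "
from keyfit import *
tcp(); f=grab('wrist','w14.png'); keyfit(f)"
```

```text
clock: 16.8
position: [0.4598, 0.1156, 0.1925]
tool_rot: [2.657, -0.205, 2.507]
force: [-1.1, -0.2, 0.8]
grip_width: 0.0213
t 16.8 TCP stub [ 0.1 32.4 83.3] jaw cw deg 23.9 tilt 0.06 w 0.0213 F [-0.  1.  1.] M [-0.    0.55 -0.03] q7 1.63
tool delta to key [ 0.   0.1 33.8]
key n 808 top z 68.7 rect x,y ((-0.9412860870361328, 34.49467468261719), (19.6200008392334, 28.136615753173828), 65.44058990478516)
ring top z 24.6
x hist (array([ 0, 47, 50, 50, 29, 24, 28, 20, 22, 19,  8,  0,  0,  0,  0,  0,  0,
        0]), array([-18, -16, -14, -12, -10,  -8,  -6,  -4,  -2,   0,   2,   4,   6,
         8,  10,  12,  14,  16,  18]))
```

View pics/w14.png

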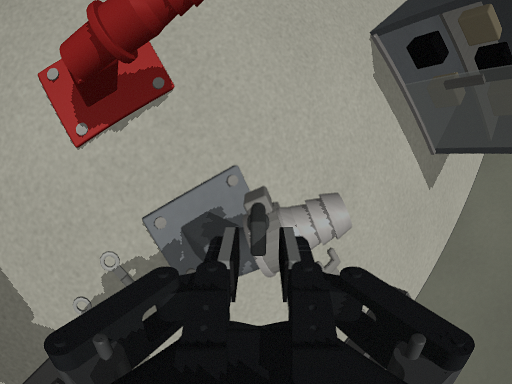

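```bash
python3 -m handwheel '[{"offset":[0,0,15],"rot":[0,0,0],"claw":-0.5},{"offset":[0,0,12],"rot":[0,0,0],"claw":-0.5},{"offset":[0,0,6.8],"rot":[0,0,0],"claw":-0.5},{"offset":[0,0,0],"rot":[0,0,0],"claw":-0.5},{"offset":[0,0,0],"rot":[0,0,0],"claw":-1},{"offset":[0,0,0],"rot":[0,0,0],"claw":-1},{"offset":[0,0,0],"rot":[0,0,0],"claw":-1}]' 30
python3 -c "
from keyfit import *
tcp()"
```

```text
clock: 17.55
position: [0.4646, 0.1315, 0.1638]
tool_rot: [2.656, -0.205, 2.502]
force: [0.1, 0.3, -1.1]
grip_width: 0.0088
t 17.55 TCP stub [ 0.1 31.9 50.2] jaw cw deg 24.1 tilt 0.03 w 0.0088 F [-0.3 -0.  -1.2] M [ 0.1   0.74 -0.05] q7 1.7
tool delta to key [ 0.4 -0.2  0.7]
```

```bash
python3 -m handwheel '[{"offset":[0,0,0],"rot":[0,0,4],"claw":-1},{"offset":[0,0,0],"rot":[0,0,6],"claw":-1},{"offset":[0,0,0],"rot":[0,0,7],"claw":-1},{"offset":[0,0,0],"rot":[0,0,7],"claw":-1},{"offset":[0,0,0],"rot":[0,0,7],"claw":-1},{"offset":[0,0,0],"rot":[0,0,7],"claw":-1},{"offset":[0,0,0],"rot":[0,0,0],"claw":-1}]'
python3 -c "
from keyfit import *
tcp(); grab('wrist','w15.png')"
```

```text
clock: 18.25
position: [0.4645, 0.1317, 0.1637]
tool_rot: [2.879, -0.458, 1.848]
force: [-1.1, -2.3, 0.1]
grip_width: 0.0084
t 18.25 TCP stub [ 0.2 32.  50. ] jaw cw deg 62.3 tilt 0.02 w 0.0084 F [-2.1  0.5  1.3] M [ 0.04  0.78 -0.03] q7 1.1
tool delta to key [ 0.1 -0.4  0.5]
```

View pics/w15.png

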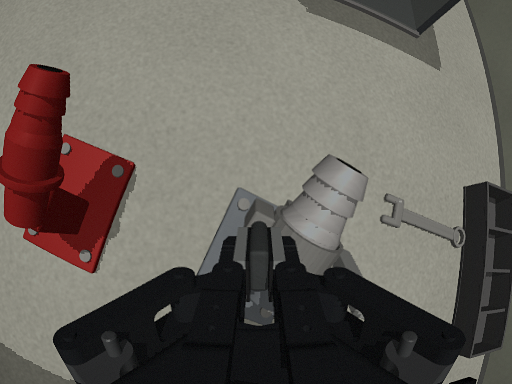

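```bash
python3 -m handwheel '[{"offset":[0,0,0],"rot":[0,0,7],"claw":-1},{"offset":[0,0,0],"rot":[0,0,7],"claw":-1},{"offset":[0,0,0],"rot":[0,0,7],"claw":-1},{"offset":[0,0,0],"rot":[0,0,7],"claw":-1},{"offset":[0,0,0],"rot":[0,0,7],"claw":-1},{"offset":[0,0,0],"rot":[0,0,7],"claw":-1},{"offset":[0,0,0],"rot":[0,0,6],"claw":-1},{"offset":[0,0,0],"rot":[0,0,0],"claw":-1}]'
python3 -c "
from keyfit import *
tcp()"
```

```text
clock: 19.1
position: [0.4643, 0.1317, 0.1635]
tool_rot: [-2.946, -0.489, 0.903]
force: [-1.4, -0.7, -0.4]
grip_width: 0.0084
t 19.1 TCP stub [ 0.1 32.2 49.8] jaw cw deg 110.1 tilt 0.01 w 0.0084 F [-1.2  1.1  0.2] M [ 0.21  0.71 -0.02] q7 0.33
tool delta to key [-0.  -0.2  0.3]
```

```bash
python3 -m handwheel '[{"offset":[0,0,0],"rot":[0,0,0],"claw":-0.6},{"offset":[0,0,0],"rot":[0,0,0],"claw":-0.5},{"offset":[0,0,0],"rot":[0,0,0],"claw":-0.5}]'
python3 - <<'E'
from keyfit import *
tcp(); grab('wrist','w16.png')
for n in('scene','top'):
    F=grab(n); u=proj(F,S0).astype(int); I=F['color'][u[1]-50:u[1]+40,u[0]-50:u[0]+50,::-1]
    cv2.imwrite(f'pics/{n}16.png',cv2.resize(I,None,fx=6,fy=6,interpolation=cv2.INTER_CUBIC))
E
```

```text
clock: 19.4
position: [0.4645, 0.1316, 0.1636]
tool_rot: [-2.947, -0.489, 0.904]
force: [0.0, -0.4, 0.2]
grip_width: 0.0214
t 19.4 TCP stub [ 0.1 32.  49.9] jaw cw deg 110.0 tilt 0.01 w 0.0214 F [-0.2 -0.1  0.3] M [0.   0.56 0.04] q7 0.33
tool delta to key [-0.1 -0.4  0.4]
```

View pics/w16.png

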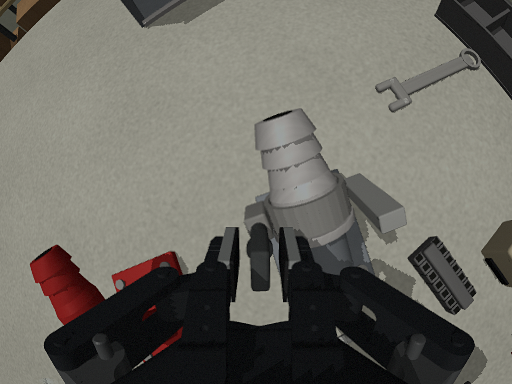

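View pics/scene16.png

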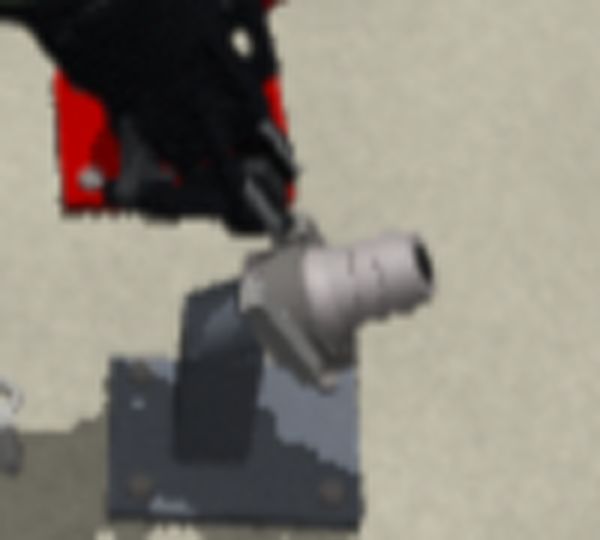

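The band sits unchanged and the key is parallel to the jaws at wrist (260,255). I regrip and tighten.

```bash
python3 -m handwheel '[{"offset":[0,0,0],"rot":[0,0,0],"claw":-1},{"offset":[0,0,0],"rot":[0,0,0],"claw":-1},{"offset":[0,0,0],"rot":[0,0,0],"claw":-1},{"offset":[0,0,0],"rot":[0,0,5],"claw":-1},{"offset":[0,0,0],"rot":[0,0,6],"claw":-1},{"offset":[0,0,0],"rot":[0,0,6],"claw":-1},{"offset":[0,0,0],"rot":[0,0,6],"claw":-1},{"offset":[0,0,0],"rot":[0,0,0],"claw":-1}]' 40
python3 -c "
from keyfit import *
tcp()"
python3 -m handwheel '[{"offset":[0,0,0],"rot":[0,0,6],"claw":-1},{"offset":[0,0,0],"rot":[0,0,6],"claw":-1},{"offset":[0,0,0],"rot":[0,0,6],"claw":-1},{"offset":[0,0,0],"rot":[0,0,6],"claw":-1},{"offset":[0,0,0],"rot":[0,0,6],"claw":-1},{"offset":[0,0,0],"rot":[0,0,0],"claw":-1},{"offset":[0,0,0],"rot":[0,0,0],"claw":-1}]'
python3 -c "
from keyfit import *
tcp()"
```

```text
clock: 20.35
position: [0.4645, 0.1317, 0.1634]
tool_rot: [-2.765, -0.373, 0.475]
force: [0.3, 0.3, -1.3]
grip_width: 0.0083
t 20.35 TCP stub [ 0.1 32.  49.7] jaw cw deg 133.3 tilt 0.02 w 0.0083 F [-0.4 -0.2 -1.3] M [-0.16  0.64 -0.02] q7 -0.05
tool delta to key [-0.2 -0.3  0.2]
clock: 21.05
position: [0.4645, 0.1316, 0.1634]
tool_rot: [-2.638, -0.148, -0.008]
force: [2.4, 0.7, -4.0]
grip_width: 0.0084
t 21.05 TCP stub [ 0.  32.  49.8] jaw cw deg 162.9 tilt 0.02 w 0.0084 F [-0.9 -2.1 -4.1] M [-0.42  0.86 -0.03] q7 -0.55
tool delta to key [-0.3 -0.2  0.3]
```

```bash
python3 -m handwheel '[{"offset":[0,0,0],"rot":[0,0,0],"claw":-0.7},{"offset":[0,0,0],"rot":[0,0,0],"claw":-0.5},{"offset":[0,0,0],"rot":[0,0,0],"claw":-0.5},{"offset":[0,0,-15],"rot":[0,0,0],"claw":-0.5},{"offset":[0,0,-25],"rot":[0,0,0],"claw":-0.5},{"offset":[0,0,-30],"rot":[0,0,0],"claw":-0.5},{"offset":[-20,0,-20],"rot":[0,0,0],"claw":-0.5},{"offset":[-25,0,0],"rot":[0,0,0],"claw":-0.5},{"offset":[-25,0,0],"rot":[0,0,0],"claw":-0.5},{"offset":[0,0,0],"rot":[0,0,0],"claw":-0.5},{"offset":[0,0,0],"rot":[0,0,0],"claw":-0.5}]'
python3 - <<'E'
from keyfit import *
tcp(); f=grab('wrist','w17.png'); keyfit(f)
for n in('scene','top'):
    F=grab(n); u=proj(F,S0).astype(int); I=F['color'][u[1]-50:u[1]+40,u[0]-50:u[0]+50,::-1]
    cv2.imwrite(f'pics/{n}17.png',cv2.resize(I,None,fx=6,fy=6,interpolation=cv2.INTER_CUBIC))
E
```

```text
clock: 22.15
position: [0.3833, 0.0892, 0.2316]
tool_rot: [-2.636, -0.146, -0.012]
force: [0.5, 0.0, -0.8]
grip_width: 0.0211
t 22.15 TCP stub [-20.   99.1 140.1] jaw cw deg 163.1 tilt 0.04 w 0.0211 F [-0.2 -0.5 -0.8] M [0.01 0.49 0.03] q7 -0.71
tool delta to key [69.6  0.2 90.6]
key n 410 top z 61.7 rect x,y ((1.3020806312561035, 31.699077606201172), (8.209317207336426, 21.392194747924805), 17.002639770507812)
tab top z 57.2 ((0.6886372566223145, -33.93190002441406), (10.27873420715332, 14.734052658081055), 1.2566349506378174)
ring top z 24.4
x hist (array([ 0, 57, 70, 69, 29, 24, 23, 25, 19, 21, 25, 17, 23, 22,  9,  0,  0,
        0]), array([-18, -16, -14, -12, -10,  -8,  -6,  -4,  -2,   0,   2,   4,   6,
         8,  10,  12,  14,  16,  18]))
```

View pics/w17.png

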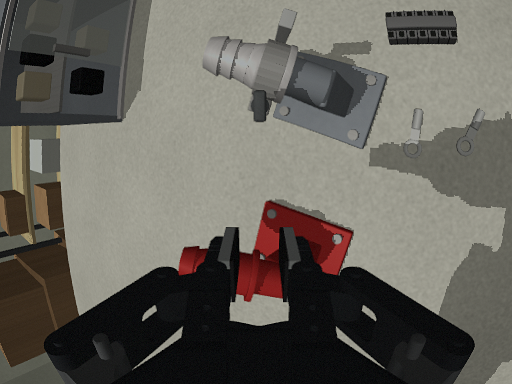

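View pics/scene17.png

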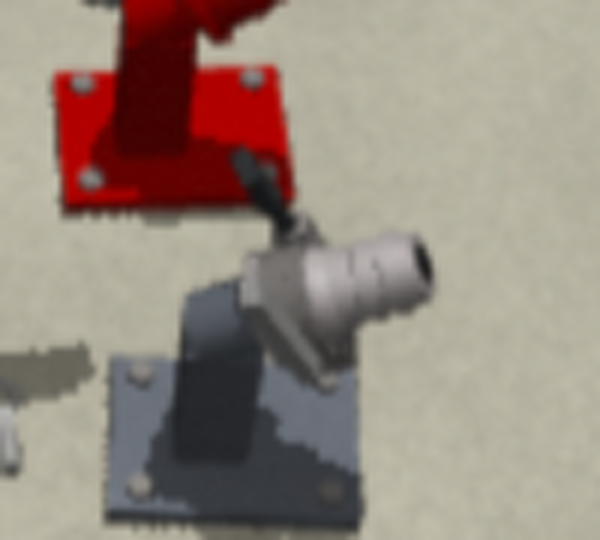

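```bash
python3 -m handwheel '[{"offset":[0,0,-20],"rot":[0,0,0],"claw":-0.5},{"offset":[0,0,-20],"rot":[0,0,0],"claw":-0.5},{"offset":[0,0,0],"rot":[0,0,0],"claw":-0.5},{"offset":[0,0,0],"rot":[0,0,0],"claw":-0.5}]'
python3 - <<'E'
from keyfit import *
f=grab('wrist'); keyfit(f); t=grab('top'); s=grab('scene','s18.png')
u=proj(t,S0).astype(int)
A=cv2.resize(f['color'][0:150,180:330,::-1],(400,400),interpolation=cv2.INTER_CUBIC); 
B=cv2.resize(t['color'][u[1]-40:u[1]+40,u[0]-40:u[0]+40,::-1],(400,400),interpolation=cv2.INTER_CUBIC)
cv2.imwrite('pics/fin.png',np.hstack([A,B]))
E
```

```text
clock: 22.7
position: [0.3784, 0.07, 0.266]
tool_rot: [-2.637, -0.146, -0.012]
force: [-0.2, -0.7, 0.6]
grip_width: 0.0215
key n 294 top z 61.9 rect x,y ((1.056722640991211, 31.879119873046875), (8.142123222351074, 21.381345748901367), 16.893360137939453)
tab top z 57.3 ((0.8596658706665039, -34.19469451904297), (10.266039848327637, 14.24923324584961), 1.291333794593811)
ring top z 24.4
x hist (array([ 0, 36, 53, 50, 26, 21, 21, 14, 16, 17, 19, 18, 10, 13,  5,  0,  0,
        0]), array([-18, -16, -14, -12, -10,  -8,  -6,  -4,  -2,   0,   2,   4,   6,
         8,  10,  12,  14,  16,  18]))
```

View pics/fin.png

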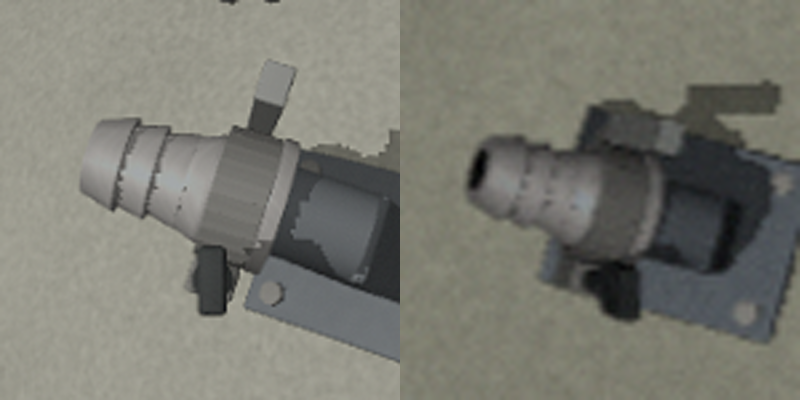

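View pics/s18.png

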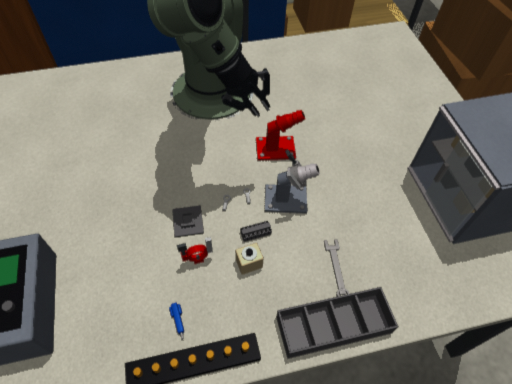

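The ring (crop at (240,185)) lies flush against the flange, the key has turned to about 163°, the hand is clear, and everything else is where it was. I'm handing in the job.

```bash
python3 -c "
from h import *
print(bot.job_done()); print(status.observe()['clock'])"
```

```text
the job is handed in; nothing more can be done
None
the job is handed in; nothing more can be done
```

The steel band is on the grey stub, flat against the flange, with its screw tightened and the hand clear. I handed the job in at about 23 s of the 66 s allowed; no verdict was reported.

- **Fitting:** I took the band from its stand by the tab and slid it over the stub with the screw slack. It met the flange with about 9 N of contact, and I then let go. The largest force I read was about 20 N, when I lowered the band onto the stub.
- **Tightening:** I turned the thumb screw clockwise in two grips, from about 0.42 rad to about 2.84 rad. The camera reading of the key afterwards agreed, at about 163°, which is past the 2.6 rad asked for.
- **Last pictures:** No gap shows between ring and flange. The red look-alikes and the other items on the bench look unmoved.
- **Disagreements:** After tightening, the tab and key read 0.7 to 1.3 mm farther out along the stub than before. I took this as camera error within the 2 mm calibration, because the view had changed and the pictures show no gap. An earlier check of how far the ring centre sits below the grip point gave 44.5 and 46.5 mm, and I used 44.8 mm.

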